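Slide the hand-rest bar across to its far trestle

ROBOT

A 7-joint arm with a two-finger parallel gripper is mounted at the origin on a cart in front of the work surface, level with it; the furniture and walls round the work are solid. World frame = base frame: x ahead of the robot, y to its left, z up, the work surface at z = 0. Lengths are in m, angles in rad, forces in N, time in s.
With the tool pointing down it reaches from about 0.425 to 0.875 m from the base axis. Payload 4.7 kg.
Tool frame: the origin (TCP) lies at the very end of the fingers, on their centre line; the grasp point (between the pads) lies 19 mm behind it (ctrl.grasp_offset is the distance from the TCP to the grasp point, in m); z points along the fingers, y is the direction in which the jaws open and shut (so a half turn about z gives the same grasp; the last joint's range is limited). The gripper opens to 87 mm and grips with 3 to 60 N. Pads are 19 mm wide; open, the fingers measure 117 mm over their backs; the gripper's body (75 mm by 190 mm) begins 51 mm behind the grasp point.
Start: joints at [1.227, 0.321, -0.07, 1.45, 0.023, 1.371, -0.057], TCP at [0.228, -0.609, 0.223] pointing down, gripper open.
Joint ranges: [-2.86, 2.86], [-0.3, 2.09], [-1.38, 1.24], [0.06, 2.45], [-1.56, 4.7], [0.09, 2.05], [-2.69, 2.69]. Speed limits (rad/s): [2.57, 2.57, 3.14, 3.14, 3.14, 3.14, 3.14].

INTERFACE

Orientations are given as a rotation vector (axis times angle).
In Python, from bench import ctrl gives the robot as it stands.
- The arm moves only by the shell command python3 -m creep 'ROWS' [FORCE]. ROWS is JSON, a list that holds one entry, the list of rows, each a list of 7 numbers: the opening, from 0 (shut) to 1 (fully open), then the shift along the tool's x, y, z in mm, then the turn, a rotation vector about the tool's x, y, z in rad. In form: [[[grip, dx, dy, dz, rx, ry, rz], ...]]. A call has 1 to 5 rows; each row is the pose to reach, as a shift and turn from the pose commanded when the call began, along the tool's axes at that moment; what a row does not reach only later rows make up. A row lasts 1/10 s, in which the tool goes at most 50 mm and 8.59 degrees, less where a joint would pass 70% of its speed; a pose out of reach is approached as far as the arm can. A call with a gripper value outside its range is refused whole. The fingers move at their own pace and stop on an object; FORCE is the grip in N (left out, the last holds). Time passes only in rows, so rows that repeat a pose let the fingers close. It gives the time, the measured TCP pose, the force and the opening at its end, in the units of the state.
- ctrl.get_state(): the state, without advancing time (a new reading comes with each control period).
- ctrl.get_image(name): name is "side" or "top" or "wrist"; returns the picture (400x640x3 uint8, red, green, blue); there is no depth.
- ctrl.camera_params(name): a dict with "K" (3x3 intrinsics, pixels), "pose" (4x4, takes a point from camera to world coordinates). Camera axes: x right, y down, z forward; pixel columns grow to the right and rows downward; lengths in m; the calibration is good to about 2 mm. A picture is of the moment at which its call begins: read the wrist's pose just before it. camera_params takes no time and is no camera call; for the wrist camera it gives the pose at the moment of the call.
- ctrl.close_job(): hands the job in, once; it reports no verdict.
The state is a dict: "time": time; "joint_positions": joint angles; "qd": joint speeds; "joint_torque": joint torques, N m; "position": TCP position; "tool_rot": TCP orientation; "ft_force": force on the tool from outside, world axes, zero at the start; "torque": the same for the moment, N m; "grip_width": opening from 0.0 (shut) to 1.0 (fully open).
Only numpy, scipy, OpenCV 4.12 (cv2) and the standard library are available. Lean on these libraries where they do the work, as an engineer would, in place of code of your own. Each camera call takes 0.05 s, during which the arm holds its last target. There are 200 camera calls.

TASK

Set up the hand rest over the test tile: without lifting the bar out of its guide rail, push it by the upstand at its tail across the gap onto the far trestle, until the keel under the tail drops into the pocket in the rail and the bar lies flat on both supports. The pocket is hidden under the bar and its place varies, so feel for its end wall gently and do not ram it. Leave the tile, the tumbler and the brush where they are.

Things in the scene. Friction and masses are not known exactly. Their poses are not given: they have to be found in the camera images.
- guide_rail: Fixed wooden guide rail, 240 mm long, 48 mm wide (feet 68). Origin on the table under the middle of its front end; its +y is the way the bar must travel; the rail spans y -240 to 0 mm; z up. Deck 55 mm above the table; cheeks 6 mm above the deck leave a 28 mm channel for the bar.
- groove (a point): Rear end of the keel groove (18 mm wide, along the deck middle), at y -240 mm of the rail, deck height. Its floor, 10 mm below the deck, carries the keel, so the bar's tail rides 6 mm above the deck. Further on is a pocket 29 mm long, its middle set anywhere from y -75 to -35 mm (hidden, not measured): there the tail drops onto the deck and the keel meets the pocket's end wall.
- far_trestle: Fixed wooden trestle in line with the rail, 90 mm long, 60 wide (feet 80). Origin on the table under the middle of its near face, which is 85 to 110 mm beyond the rail's front end; +y leads away from the rail. A ramp (y 0 to 20 mm) leads up to a flat deck (y 20 to 90) 55 mm above the table, with cheeks 6 mm high, 36 mm apart.
- rest_bar: Loose bar: wooden strip 290 (y) x 25 x 10 mm, about 0.17 kg, in the rail, its nose (+y) out over the gap, tail 6 mm up. Origin mid underside, z up. On its tail an upstand 25 mm wide, 12 long, from 10 to 36 mm above the underside. Under the tail a keel 14 mm wide, 20 long, 16 deep, centred at y -123 mm.
- bar_push (a point): Middle of the upright rear face of the bar's upstand, where to push (toward the bar's +y); 24 mm above the bar's underside. Same axes as the bar.
- bar_heel (a point): Point on the bar's underside at the keel's middle, 123 mm behind the bar's middle. It lies 55 mm above the table when the tail rests on the rail's deck, about 60 mm while the keel rides on the groove floor.
- bar_nose (a point): Middle of the lower edge of the bar's front end, 145 mm in front of the bar's middle.
- tile: Glazed test tile 48 x 30 x 10 mm lying on the table in the gap, under where the bar goes; origin at the middle of its underside. A bystander.
- tumbler: Green handmade tumbler, 67 mm wide, 77 mm high, standing beside the rail; origin at the middle of its underside. A bystander.
- brush: Glaze brush 215 mm long lying beside the rail; origin at the middle of its underside. A bystander.
Not all that is in view belongs to the job. Leave any blue, orange or turquoise look-alike of the far_trestle alone.

How it is judged:
On the way:
1. the bar's nose lies on the far trestle's deck (y of bar_nose in the frame of far_trestle above 0.022 m), for 0.05 s.
At the end, for the whole second after the job is handed in: Bar at rest on both: nose 22 mm or more past the trestle's near face, within 12 mm of its centre line, within 3 mm of deck height, bearing on it; at the keel at most 2.5 mm above (3 below) the rail's deck, 20 to 90 mm behind the rail's front end; in line within 0.05 rad (y of bar_nose in the frame of far_trestle above 0.022 m and z of bar_nose in the frame of far_trestle between 0.052 and 0.058 m and x of bar_nose in the frame of far_trestle between -0.012 and 0.012 m and z of bar_heel in the frame of guide_rail between 0.052 and 0.0575 m and y of bar_heel in the frame of guide_rail between -0.09 and -0.02 m and angle between the y axis of rest_bar and the y axis of guide_rail, either way round below 0.05 rad and contact force between rest_bar and far_trestle above 0.05 N and linear speed of rest_bar below 0.01 m/s and angular speed of rest_bar below 0.1 rad/s); the robot touches nothing.
It fails at once if the bar was rammed: the fingers pushed it with more than 35 N (contact force between the fingers and rest_bar above 35 N).
It fails at once if the bar was lifted out of the rail (heel or nose more than 20 mm above deck height) (height (world z) of any of bar_heel, bar_nose above 0.075 m).
It fails at once if the tile, tumbler or brush was moved by more than 10 mm (distance of any of tile, tumbler, brush from where it was at the start of the episode above 0.01 m).
It also fails if it takes over 45 s, if anything falls off the work surface, if the arm or the gripper's body presses on something with over 40 N, if the wrist force passes 120 N, or if a joint passes its speed limit or range.

## Working session

There is one attempt and no reset: what is moved stays moved. The work goes in short steps, Python scripts to look and compute and a shell command to move; the robot and the scene stay as the last step left them, time stands still between calls to the robot, and variables do not carry over. Pictures are saved under pics/ and viewed, about 8 in all and at most 12, crops included, and the job is handed in when it is done.

```bash
mkdir -p pics
python3 - <<'E'
from bench import ctrl
import cv2,numpy as np
for n in("top","side"):
    cv2.imwrite(f"pics/{n}0.png",ctrl.get_image(n)[:,:,::-1])
    p=ctrl.camera_params(n);print(n,np.round(p["K"],1).tolist(),np.round(p["pose"],3).tolist())
s=ctrl.get_state();print({k:np.round(v,3).tolist() for k,v in s.items()})
E
```

```text
top [[400.8, 0.0, 322.0], [0.0, 400.8, 205.6], [0.0, 0.0, 1.0]] [[0.125, -0.969, 0.213, 0.337], [-0.992, -0.122, 0.024, 0.289], [0.003, -0.215, -0.977, 0.924], [0.0, 0.0, 0.0, 1.0]]
side [[435.7, 0.0, 312.7], [0.0, 435.7, 202.6], [0.0, 0.0, 1.0]] [[1.0, -0.024, 0.01, 0.518], [-0.023, -0.662, 0.749, -0.48], [-0.012, -0.749, -0.662, 0.771], [0.0, 0.0, 0.0, 1.0]]
{'time': 0.1, 'joint_positions': [1.227, 0.322, -0.07, 1.452, 0.023, 1.371, -0.057], 'qd': [0.0, 0.0, -0.0, -0.003, 0.0, 0.001, 0.0], 'joint_torque': [0.0, -49.257, -0.406, -31.34, -0.064, 0.039, 0.0], 'position': [0.227, -0.608, 0.222], 'tool_rot': [-3.09, -0.559, 0.001], 'ft_force': [-0.303, 0.267, -0.169], 'torque': [-0.049, -0.049, 0.009], 'grip_width': 1.001}
```

View pics/top0.png

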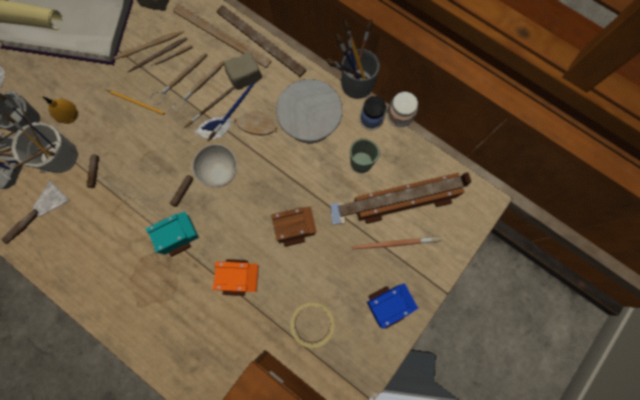

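View pics/side0.png

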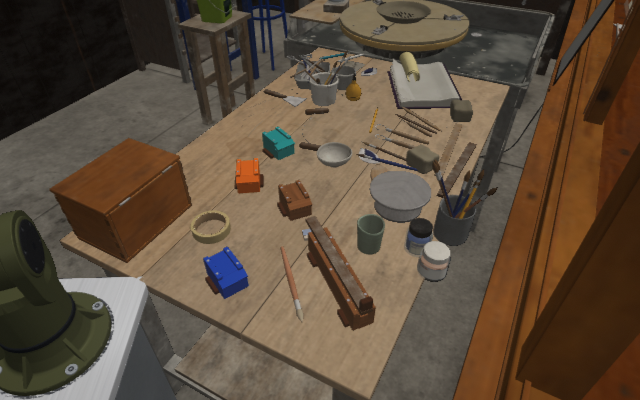

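Top view: the wooden far trestle is at about (293,224), in line with the rail (357,210)–(465,187). The blue (392,305), orange (236,277) and turquoise (172,232) ones are look-alikes. The bar's upstand is at (466,179), the tile at (337,213), the tumbler at (363,155) and the brush at (395,243). I'll confirm this in an enlarged crop.

Run:
```python
import cv2
a=cv2.imread("pics/top0.png")[140:270,270:480];cv2.imwrite("pics/c1.png",cv2.resize(a,None,fx=3.8,fy=3.8,interpolation=cv2.INTER_CUBIC))
a=cv2.imread("pics/side0.png")[170:335,270:390];cv2.imwrite("pics/c2.png",cv2.resize(a,None,fx=3.6,fy=3.6,interpolation=cv2.INTER_CUBIC))
```

```text
(no output)
```

View pics/c1.png

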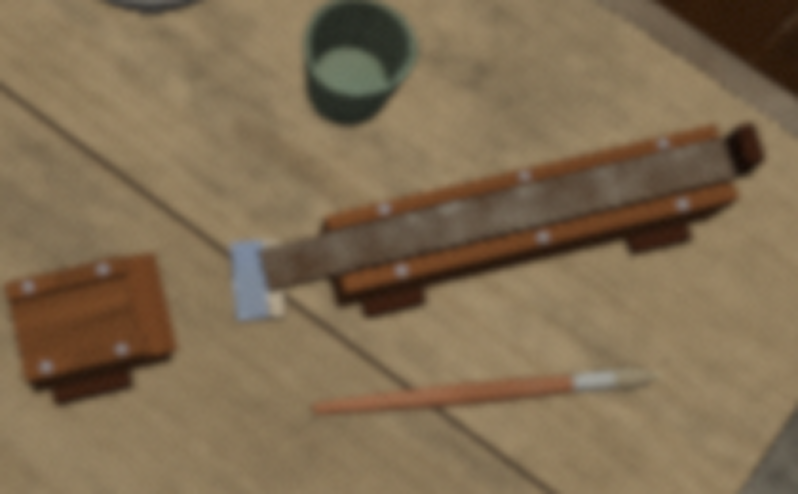

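View pics/c2.png

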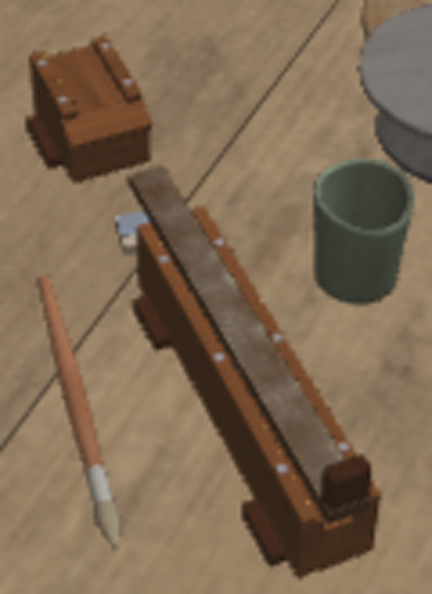

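```bash
cat > h.py <<'E'
from bench import ctrl
import numpy as np
def ray(n,u,v,z):
    p=ctrl.camera_params(n);K=p["K"];T=p["pose"]
    d=T[:3,:3]@np.linalg.solve(K,[u,v,1]);o=T[:3,3];return o+d*(z-o[2])/d[2]
E
python3 - <<'E'
from h import *
T=lambda x,y,z:np.round(ray("top",270+x/3.8,140+y/3.8,z),4)
S=lambda x,y,z:np.round(ray("side",270+x/3.6,170+y/3.6,z),4)
for nm,p,z in[("railfarF",(325,218),.061),("railfarR",(718,128),.061),("railnearF",(343,290),.061),("railnearR",(737,190),.061),
 ("noseL",(262,249),.068),("noseR",(272,290),.068),("upTop",(752,128),.097),("upTopN",(760,165),.097),
 ("trRampL",(155,255),.045),("trRampR",(174,350),.045),("trCheekLfar",(8,287),.061),("trCheekRfar",(30,382),.061)]: print(nm,T(*p,z))
for nm,p,z in[("noseL",(163,168),.068),("noseR",(128,182),.068),("upTop rearL",(325,485),.097),("upTop rearR",(370,478),.097),("upFL",(328,462),.097),("upFR",(366,457),.097),("railrearL",(300,522),.061),("railrearR",(378,490),.061),
 ("railFl",(138,228),.061),("railFr",(200,208),.061),("trL",(72,140),.045),("trR",(150,123),.045)]: print("S",nm,S(*p,z))
E
```

```text
railfarF [0.5536 0.2386 0.061 ]
railfarR [0.6372 0.0138 0.061 ]
railnearF [0.5124 0.2237 0.061 ]
railnearR [0.6007 0.0008 0.061 ]
noseL [0.529 0.273 0.068]
noseR [0.5059 0.2645 0.068 ]
upTop [0.6271 0.0062 0.097 ]
upTopN [0.6059 0.0007 0.097 ]
trRampL [0.5227 0.3349 0.045 ]
trRampR [0.4679 0.3165 0.045 ]
trCheekLfar [0.4899 0.4157 0.061 ]
trCheekRfar [0.4371 0.3949 0.061 ]
S noseL [0.5332 0.2654 0.068 ]
S noseR [0.5102 0.253  0.068 ]
S upTop rearL [ 0.6089 -0.0048  0.097 ]
S upTop rearR [ 0.6324 -0.0012  0.097 ]
S upFL [0.6119 0.0094 0.097 ]
S upFR [0.632  0.0119 0.097 ]
S railrearL [ 0.5981 -0.0023  0.061 ]
S railrearR [0.6419 0.0165 0.061 ]
S railFl [0.516  0.2181 0.061 ]
S railFr [0.556  0.2346 0.061 ]
S trL [0.4718 0.3201 0.045 ]
S trR [0.5259 0.3357 0.045 ]
```

```bash
python3 -m creep '[[[0,50,-33,0,0,0,0],[0,92,-61,0,0,0,0],[0,134,-89,0,0,0,0],[0,176,-116,0,0,0,0],[0,218,-144,0,0,0,0]]]' 40; python3 -c "
from bench import ctrl;print(ctrl.get_state()['joint_positions'])"
```

```text
time: 0.6
position: [0.3755, -0.4048, 0.2222]
tool_rot: [-3.091, -0.559, 0.001]
ft_force: [0.6, -0.1, 0.2]
grip_width: 0.632
[ 0.98131741  0.12378211 -0.22459012  1.69129634  0.02848753  1.33000769
 -0.46153936]
```

```bash
python3 -m creep '[[[0,41,-28,0,0,0,0],[0,82,-56,0,0,0,0],[0,123,-84,0,0,0,0],[0,164,-112,0,0,0,0],[0,205,-140,0,0,0,0]]]'; python3 -m creep '[[[0,40,-26,0,0,0,0],[0,80,-52,0,0,0,0],[0,120,-78,0,0,0,0],[0,160,-104,0,0,0,0],[0,160,-104,0,0,0,0]]]'; python3 -c "
from bench import ctrl;print(ctrl.get_state()['joint_positions'])
import cv2;cv2.imwrite('pics/top1.png',cv2.resize(ctrl.get_image('top')[100:290,300:550,::-1],None,fx=3,fy=3))"
```

```text
time: 1.1
position: [0.5183, -0.2021, 0.2224]
tool_rot: [3.091, 0.559, -0.001]
ft_force: [1.1, 0.5, -0.5]
grip_width: 0.172
time: 1.6
position: [0.6332, -0.0409, 0.2216]
tool_rot: [-3.082, -0.575, -0.002]
ft_force: [-0.5, 0.3, -0.1]
grip_width: 0.006
[ 0.44427884  0.33276791 -0.52955248  1.47896303  0.16256634  1.37454175
 -1.29457488]
```

View pics/top1.png

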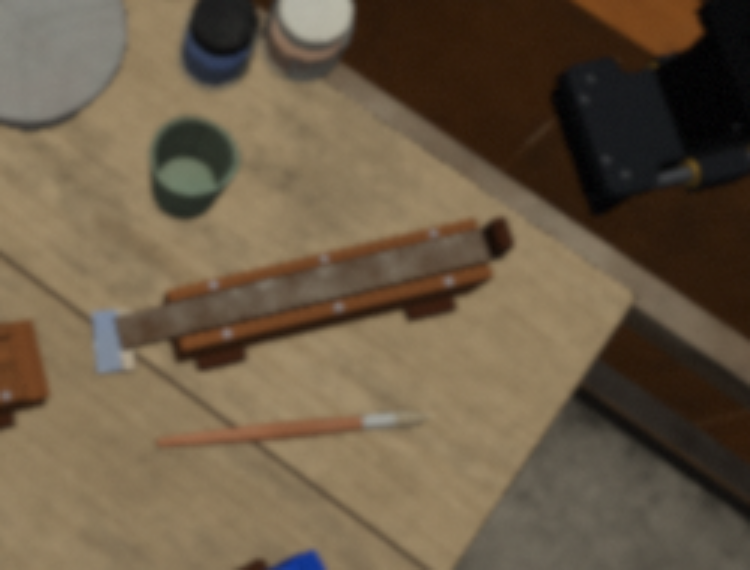

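Run:
```python
from h import *
import cv2
for n in("top","side","wrist"):
    p=ctrl.camera_params(n);T=np.linalg.inv(p["pose"])
    for P in([.633,-.041,.222],[.633,-.041,.33],[.638,-.042,.078],[.6240,-.0046,.09],[.6195,.0072,.061]):
        c=p["K"]@(T@np.r_[P,1])[:3];print(n,P,np.round(c[:2]/c[2],1))
cv2.imwrite("pics/s1.png",ctrl.get_image("side")[:,:,::-1])
print(ctrl.get_state()["position"])
```

```text
top [0.633, -0.041, 0.222] [517.8 153.9]
top [0.633, -0.041, 0.33] [550.5 130.8]
top [0.638, -0.042, 0.078] [486.9 174.1]
top [0.624, -0.0046, 0.09] [471.6 176.6]
top [0.6195, 0.0072, 0.061] [461.5 181.6]
side [0.633, -0.041, 0.222] [382.5 276.8]
side [0.633, -0.041, 0.33] [389.7 228.6]
side [0.638, -0.042, 0.078] [377.9 327.7]
side [0.624, -0.0046, 0.09] [368.2 306.7]
side [0.6195, 0.0072, 0.061] [364.  310.5]
wrist [0.633, -0.041, 0.222] [311.6 254.9]
wrist [0.633, -0.041, 0.33] [302.9 482.5]
wrist [0.638, -0.042, 0.078] [317.4 177.1]
wrist [0.624, -0.0046, 0.09] [270.8 180.2]
wrist [0.6195, 0.0072, 0.061] [261.3 172.3]
[ 0.63111454 -0.04871065  0.22159285]
```

View pics/s1.png

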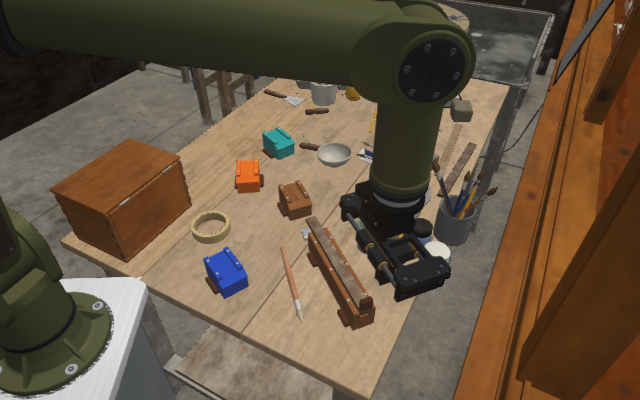

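```bash
python3 -m creep '[[[0,9,0,30,0,0,0],[0,9,0,60,0,0,0],[0,9,0,90,0,0,0],[0,9,0,90,0,0,0],[0,9,0,90,0,0,0]]]'
cat > s.py <<'E'
from h import *
s=ctrl.get_state();P=s["position"];d=np.array([-.3579,.9338]);p=np.array([.9338,.3579]);r=P[:2]-[.5345,.2288]
print("t",round(s["time"],2),"railx,y mm",np.round([r@p*1e3,r@d*1e3],1),"z",round(P[2]*1e3,1),"Fd,Fp,Fz",np.round([s["ft_force"][:2]@d,s["ft_force"][:2]@p,s["ft_force"][2]],2),"rot",np.round(s["tool_rot"],3))
E
python3 s.py
```

```text
time: 2.2
position: [0.639, -0.0491, 0.1327]
tool_rot: [3.092, 0.555, -0.002]
ft_force: [0.7, -0.2, 0.4]
grip_width: 0.007
t 2.2 railx,y mm [  -1.8 -296.9] z 132.7 Fd,Fp,Fz [-0.48  0.58  0.39] rot [ 3.092e+00  5.550e-01 -2.000e-03]
```

```bash
python3 -m creep '[[[0,2,0,28,0,0,0],[0,2,0,56,0,0,0],[0,2,0,56,0,0,0],[0,2,0,56,0,0,0]]]'; python3 s.py; python3 -m creep '[[[0,0,-6,0,0,0,0],[0,0,-11,0,0,0,0],[0,0,-15,0,0,0,0],[0,0,-18,0,0,0,0],[0,0,-21,0,0,0,0]]]'; python3 s.py
```

```text
time: 2.6
position: [0.6424, -0.0471, 0.0785]
tool_rot: [3.091, 0.558, 0.003]
ft_force: [0.8, 0.1, 0.3]
grip_width: 0.006
t 2.6 railx,y mm [   2.  -296.3] z 78.5 Fd,Fp,Fz [-0.17  0.8   0.27] rot [3.091e+00 5.580e-01 3.000e-03]
time: 3.1
position: [0.6341, -0.0264, 0.0769]
tool_rot: [3.091, 0.56, 0.001]
ft_force: [0.2, -0.4, -0.4]
grip_width: 0.002
t 3.1 railx,y mm [   1.7 -274. ] z 76.9 Fd,Fp,Fz [-0.4   0.04 -0.37] rot [3.091e+00 5.600e-01 1.000e-03]
```

```bash
python3 -m creep '[[[0,0,-3,0,0,0,0],[0,0,-6,0,0,0,0],[0,0,-9,0,0,0,0],[0,0,-12,0,0,0,0],[0,0,-15,0,0,0,0]]]'; python3 s.py;  python3 -m creep '[[[0,0,-3,0,0,0,0],[0,0,-6,0,0,0,0],[0,0,-9,0,0,0,0],[0,0,-12,0,0,0,0],[0,0,-15,0,0,0,0]]]'; python3 s.py
python3 - <<'E'
from bench import ctrl;import cv2
cv2.imwrite('pics/w1.png',ctrl.get_image('side')[150:340,250:450,::-1].repeat(3,0).repeat(3,1))
E
```

```text
time: 3.6
position: [0.6288, -0.0126, 0.0765]
tool_rot: [3.091, 0.559, -0.0]
ft_force: [-0.3, -0.3, 0.3]
grip_width: 0.0
t 3.6 railx,y mm [   1.6 -259.2] z 76.5 Fd,Fp,Fz [-0.22 -0.38  0.31] rot [ 3.091  0.559 -0.   ]
time: 4.1
position: [0.6236, 0.001, 0.0765]
tool_rot: [3.091, 0.558, 0.0]
ft_force: [0.0, 0.2, -0.7]
grip_width: 0.004
t 4.1 railx,y mm [   1.7 -244.6] z 76.5 Fd,Fp,Fz [ 0.21  0.09 -0.69] rot [3.091 0.558 0.   ]
```

View pics/w1.png

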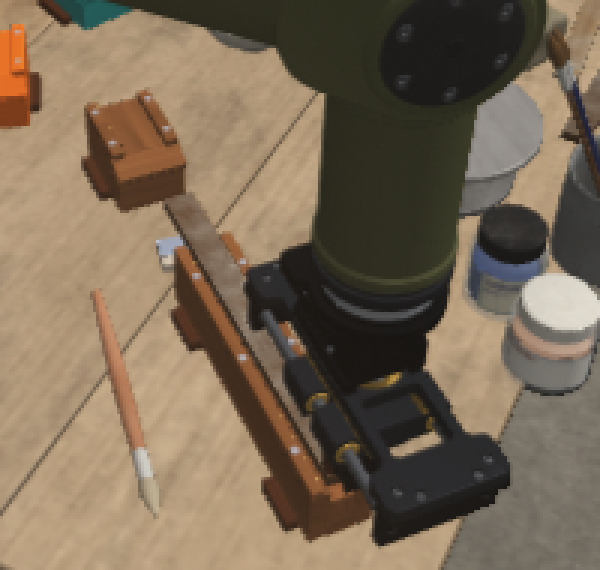

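The nose is at about (180,203) in the crop, i.e. full-image (310,218), so it has hardly moved and contact is only just starting. The trestle and brush are undisturbed. I'll push on.

```bash
python3 -m creep '[[[0,-1,-6,0,0,0,0],[0,-1,-12,0,0,0,0],[0,-1,-18,0,0,0,0],[0,-1,-24,0,0,0,0],[0,-1,-30,0,0,0,0]]]'; python3 s.py;  python3 -m creep '[[[0,0,-6,0,0,0,0],[0,0,-12,0,0,0,0],[0,0,-18,0,0,0,0],[0,0,-24,0,0,0,0],[0,0,-30,0,0,0,0]]]'; python3 s.py
python3 - <<'E'
from bench import ctrl;import cv2
cv2.imwrite('pics/w2.png',ctrl.get_image('side')[150:340,250:450,::-1].repeat(3,0).repeat(3,1))
E
```

```text
time: 4.65
position: [0.6121, 0.0295, 0.0767]
tool_rot: [3.091, 0.559, 0.0]
ft_force: [0.5, -1.1, 0.9]
grip_width: 0.006
t 4.65 railx,y mm [   1.1 -213.8] z 76.7 Fd,Fp,Fz [-1.22  0.11  0.94] rot [3.091 0.559 0.   ]
time: 5.15
position: [0.6018, 0.0572, 0.0768]
tool_rot: [3.091, 0.559, 0.001]
ft_force: [1.0, -2.5, 1.2]
grip_width: 0.005
t 5.15 railx,y mm [   1.4 -184.3] z 76.8 Fd,Fp,Fz [-2.65  0.06  1.21] rot [3.091e+00 5.590e-01 1.000e-03]
```

View pics/w2.png

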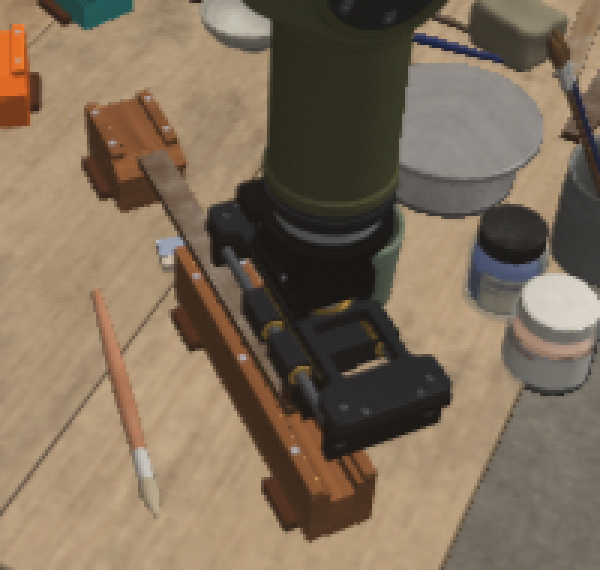

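The nose (crop 155,157) is just onto the trestle's ramp, and the force is about 3 N. I'll continue and slow down before the pocket zone.

```bash
python3 -m creep '[[[0,-1,-6,0,0,0,0],[0,-1,-12,0,0,0,0],[0,-1,-18,0,0,0,0],[0,-1,-24,0,0,0,0],[0,-1,-30,0,0,0,0]]]'; python3 s.py;  python3 -m creep '[[[0,0,-6,0,0,0,0],[0,0,-12,0,0,0,0],[0,0,-18,0,0,0,0],[0,0,-24,0,0,0,0],[0,0,-30,0,0,0,0]]]'; python3 s.py; python3 -m creep '[[[0,0,-3,0,0,0,0],[0,0,-5,0,0,0,0],[0,0,-7,0,0,0,0],[0,0,-9,0,0,0,0],[0,0,-11,0,0,0,0]]]'; python3 s.py
```

```text
time: 5.7
position: [0.5895, 0.0859, 0.0762]
tool_rot: [-3.091, -0.56, 0.001]
ft_force: [0.7, -1.2, 0.5]
grip_width: 0.01
t 5.7 railx,y mm [   0.3 -153.1] z 76.2 Fd,Fp,Fz [-1.38  0.26  0.51] rot [-3.091e+00 -5.600e-01  1.000e-03]
time: 6.2
position: [0.5794, 0.1135, 0.0764]
tool_rot: [3.091, 0.559, -0.0]
ft_force: [0.1, -1.7, -0.7]
grip_width: 0.005
t 6.2 railx,y mm [   0.7 -123.8] z 76.4 Fd,Fp,Fz [-1.61 -0.51 -0.75] rot [ 3.091  0.559 -0.   ]
time: 6.7
position: [0.5759, 0.1231, 0.0765]
tool_rot: [3.091, 0.558, 0.0]
ft_force: [0.8, -1.4, 0.8]
grip_width: 0.005
t 6.7 railx,y mm [   0.9 -113.5] z 76.5 Fd,Fp,Fz [-1.64  0.23  0.76] rot [3.091 0.558 0.   ]
```

```bash
echo 'import sys;sys.exit(abs(s["ft_force"][:2]@d)>4.5)' >> s.py
python3 -m creep '[[[0,0,-1,0,0,0,0],[0,0,-2,0,0,0,0],[0,0,-3,0,0,0,0],[0,0,-4,0,0,0,0],[0,0,-5,0,0,0,0]]]' >/dev/null; python3 s.py && python3 -m creep '[[[0,0,-1,0,0,0,0],[0,0,-2,0,0,0,0],[0,0,-3,0,0,0,0],[0,0,-4,0,0,0,0],[0,0,-5,0,0,0,0]]]' >/dev/null && python3 s.py && python3 -m creep '[[[0,0,-1,0,0,0,0],[0,0,-2,0,0,0,0],[0,0,-3,0,0,0,0],[0,0,-4,0,0,0,0],[0,0,-5,0,0,0,0]]]' >/dev/null && python3 s.py && python3 -m creep '[[[0,0,-1,0,0,0,0],[0,0,-2,0,0,0,0],[0,0,-3,0,0,0,0],[0,0,-4,0,0,0,0],[0,0,-5,0,0,0,0]]]' >/dev/null && python3 s.py
```

```text
t 7.2 railx,y mm [   0.9 -108.4] z 76.5 Fd,Fp,Fz [-1.73  0.14 -0.23] rot [ 3.091  0.559 -0.   ]False
```

```bash
sed -i '$d' s.py; echo 'import sys;sys.exit(int(abs(s["ft_force"][:2]@d)>4.5))' >> s.py
python3 -m creep '[[[0,0,-1,0,0,0,0],[0,0,-2,0,0,0,0],[0,0,-3,0,0,0,0],[0,0,-4,0,0,0,0],[0,0,-5,0,0,0,0]]]' >/dev/null; python3 s.py && python3 -m creep '[[[0,0,-1,0,0,0,0],[0,0,-2,0,0,0,0],[0,0,-3,0,0,0,0],[0,0,-4,0,0,0,0],[0,0,-5,0,0,0,0]]]' >/dev/null && python3 s.py && python3 -m creep '[[[0,0,-1,0,0,0,0],[0,0,-2,0,0,0,0],[0,0,-3,0,0,0,0],[0,0,-4,0,0,0,0],[0,0,-5,0,0,0,0]]]' >/dev/null && python3 s.py && python3 -m creep '[[[0,0,-1,0,0,0,0],[0,0,-2,0,0,0,0],[0,0,-3,0,0,0,0],[0,0,-4,0,0,0,0],[0,0,-5,0,0,0,0]]]' >/dev/null && python3 s.py
```

```text
t 7.7 railx,y mm [   1.  -103.3] z 76.5 Fd,Fp,Fz [-0.84 -0.34 -0.43] rot [ 3.091  0.559 -0.   ]
t 8.2 railx,y mm [  1.  -98.3] z 76.5 Fd,Fp,Fz [-1.06 -0.02 -1.01] rot [ 3.091  0.559 -0.   ]
t 8.7 railx,y mm [  1.  -93.3] z 76.5 Fd,Fp,Fz [-1.62  0.11 -0.59] rot [3.091 0.559 0.   ]
t 9.2 railx,y mm [  1.  -88.3] z 76.5 Fd,Fp,Fz [-1.18 -0.26 -0.02] rot [ 3.091  0.559 -0.   ]
```

```bash
python3 -m creep '[[[0,0,-1,0,0,0,0],[0,0,-2,0,0,0,0],[0,0,-3,0,0,0,0],[0,0,-4,0,0,0,0],[0,0,-5,0,0,0,0]]]' >/dev/null; python3 s.py && python3 -m creep '[[[0,0,-1,0,0,0,0],[0,0,-2,0,0,0,0],[0,0,-3,0,0,0,0],[0,0,-4,0,0,0,0],[0,0,-5,0,0,0,0]]]' >/dev/null && python3 s.py && python3 -m creep '[[[0,0,-1,0,0,0,0],[0,0,-2,0,0,0,0],[0,0,-3,0,0,0,0],[0,0,-4,0,0,0,0],[0,0,-5,0,0,0,0]]]' >/dev/null && python3 s.py && python3 -m creep '[[[0,0,-1,0,0,0,0],[0,0,-2,0,0,0,0],[0,0,-3,0,0,0,0],[0,0,-4,0,0,0,0],[0,0,-5,0,0,0,0]]]' >/dev/null && python3 s.py
```

```text
t 9.7 railx,y mm [  1.  -83.2] z 76.4 Fd,Fp,Fz [-0.93 -0.37 -0.08] rot [-3.091 -0.559  0.   ]
t 10.2 railx,y mm [  1.1 -78.3] z 76.5 Fd,Fp,Fz [-0.52  0.39 -0.81] rot [ 3.091  0.559 -0.   ]
t 10.7 railx,y mm [  1.2 -73.3] z 76.5 Fd,Fp,Fz [-0.55 -0.37  0.21] rot [ 3.091  0.559 -0.   ]
t 11.2 railx,y mm [  1.2 -68.4] z 76.5 Fd,Fp,Fz [-1.5   0.23 -0.42] rot [3.091 0.559 0.   ]
```

```bash
python3 -m creep '[[[0,0,-1,0,0,0,0],[0,0,-2,0,0,0,0],[0,0,-3,0,0,0,0],[0,0,-4,0,0,0,0],[0,0,-5,0,0,0,0]]]' >/dev/null; python3 s.py && python3 -m creep '[[[0,0,-1,0,0,0,0],[0,0,-2,0,0,0,0],[0,0,-3,0,0,0,0],[0,0,-4,0,0,0,0],[0,0,-5,0,0,0,0]]]' >/dev/null && python3 s.py && python3 -m creep '[[[0,0,-1,0,0,0,0],[0,0,-2,0,0,0,0],[0,0,-3,0,0,0,0],[0,0,-4,0,0,0,0],[0,0,-5,0,0,0,0]]]' >/dev/null && python3 s.py
```

```text
t 11.7 railx,y mm [  1.3 -63.4] z 76.5 Fd,Fp,Fz [-1.39 -0.19 -0.28] rot [3.091 0.559 0.   ]
t 12.2 railx,y mm [  1.3 -61.9] z 76.6 Fd,Fp,Fz [-8.99  0.1   0.55] rot [3.088e+00 5.550e-01 1.000e-03]
```

The wall was felt at 9 N and the tool stalled at -62 mm. I'll back off gently, rise clear and look.

```bash
python3 -m creep '[[[0,0,3,0,0,0,0],[0,0,8,0,0,0,0],[0,0,18,0,0,0,0],[0,0,30,0,0,0,0],[0,0,30,0,0,0,0]]]'>/dev/null; python3 s.py; python3 -m creep '[[[0,0,0,-30,0,0,0],[0,0,20,-70,0,0,0],[0,0,60,-110,0,0,0],[0,0,100,-130,0,0,0],[0,0,140,-130,0,0,0]]]'>/dev/null;python3 -m creep '[[[0,0,40,0,0,0,0],[0,0,80,0,0,0,0],[0,0,120,0,0,0,0],[0,0,120,0,0,0,0],[0,0,120,0,0,0,0]]]'>/dev/null;python3 s.py
python3 - <<'E'
from bench import ctrl;import cv2,numpy as np
a=ctrl.get_image('side')[160:330,260:390,::-1];b=ctrl.get_image('top')[140:270,260:480,::-1]
cv2.imwrite('pics/e1.png',cv2.resize(a,None,fx=3.5,fy=3.5,interpolation=2));cv2.imwrite('pics/e2.png',cv2.resize(b,None,fx=3.6,fy=3.6,interpolation=2))
E
```

```text
t 12.7 railx,y mm [  0.9 -91.3] z 76.3 Fd,Fp,Fz [ 0.18 -0.2  -0.39] rot [ 3.091  0.553 -0.   ]
t 13.7 railx,y mm [  -1.6 -349.4] z 205.9 Fd,Fp,Fz [ 1.36 -0.   -0.35] rot [-3.091e+00 -5.550e-01  1.000e-03]
```

View pics/e1.png

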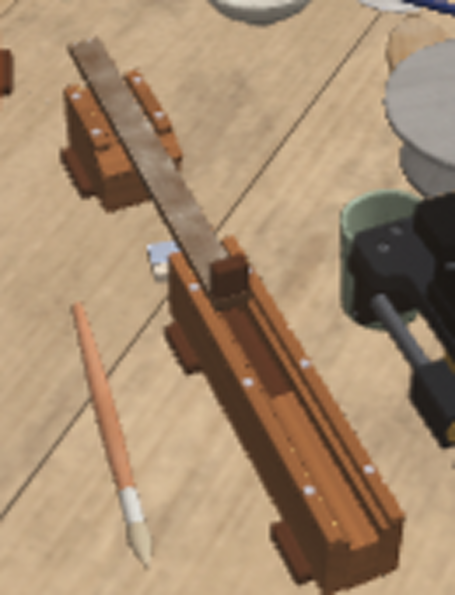

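View pics/e2.png

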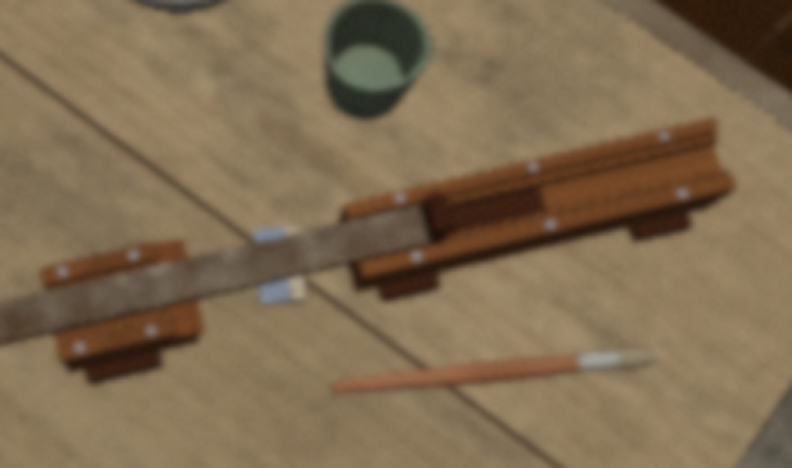

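The bar spans both supports, and the tumbler, brush and tile look untouched. I still need to know whether the tail has dropped. I'll overlay the flat and raised hypotheses in the side view, with the bar's y anchored at the nose.

Run:
```python
from h import *
import cv2
d=np.array([-.3579,.9338,0]);p=np.array([.9338,.3579,0]);o=np.array([.5345,.2288,0])
n=ray("side",260+83/3.5,160+41/3.5,.065);r=n-o;yn=r@d;print("nose x,y",np.round([r@p*1e3,yn*1e3],1))
pan=[]
for cam,(u0,v0,w,h) in(("side",(295,200,50,55)),("top",(345,180,50,55))):
    P=ctrl.camera_params(cam);T=np.linalg.inv(P["pose"]);im=ctrl.get_image(cam)[:,:,::-1]
    S=5;a=cv2.resize(im[v0:v0+h,u0:u0+w],None,fx=S,fy=S,interpolation=2)
    def px(x,y,z):
        c=P["K"]@(T@np.r_[o+p*x+d*y+[0,0,z],1])[:3];return ((c[:2]/c[2]-[u0,v0]+.5)*S).astype(int).tolist()
    pan.append([a])
    for up in(0,.0055):
        b=a.copy()
        for x in(-.024,.024): cv2.line(b,px(x,0,.061),px(x,-.1,.061),(255,255,0),1)
        t=yn-.290
        for y in(t,t+.012):
            q=[px(x,y,.055+up+z) for x,z in((-.0125,.01),(-.0125,.036),(.0125,.036),(.0125,.01))]
            cv2.polylines(b,[np.array(q)],True,(0,255,0),1)
        pan[-1].append(b)
cv2.imwrite("pics/f.png",np.vstack([np.hstack(q) for q in pan]))
print("heel y",(yn-.268)*1e3)
```

```text
nose x,y [  2.6 231.6]
heel y -36.36046184873923
```

View pics/f.png

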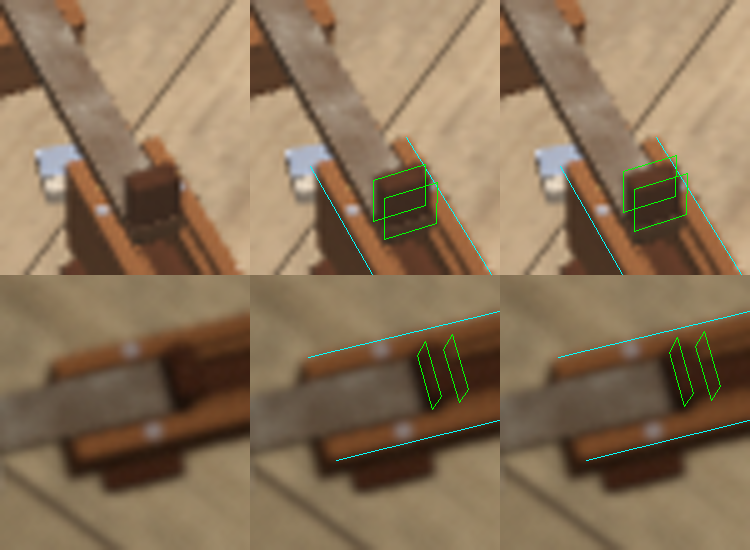

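The channel fixes the lateral position, so the flat hypothesis fits the upstand better (top-left corner 127,190), but the margin is about 1.5 pixels. A light touch on top of the upstand will decide: 91 mm means dropped, 97 mm means still riding.

```bash
python3 -m creep '[[[0,0,-40,0,0,0,0],[0,0,-80,0,0,0,0],[0,1,-120,0,0,0,0],[0,1,-160,0,0,0,0],[0,1,-200,20,0,0,0]]]'>/dev/null; python3 -m creep '[[[0,0,-40,20,0,0,0],[0,0,-75,40,0,0,0],[0,0,-97,66,0,0,0],[0,0,-97,66,0,0,0],[0,0,-97,66,0,0,0]]]'>/dev/null; python3 s.py
```

```text
t 14.9 railx,y mm [  2.1 -50.4] z 120.6 Fd,Fp,Fz [-0.18  0.02  0.54] rot [ 3.09e+00  5.63e-01 -1.00e-03]
```

```bash
python3 -m creep '[[[0,-1,0,7,0,0,0],[0,-1,0,14,0,0,0],[0,-1,0,19,0,0,0],[0,-1,0,21,0,0,0],[0,-1,0,21,0,0,0]]]'>/dev/null; python3 s.py; python3 -m creep '[[[0,0,0,1,0,0,0],[0,0,0,2,0,0,0],[0,0,0,2,0,0,0]]]'>/dev/null; python3 s.py;python3 -m creep '[[[0,0,0,1,0,0,0],[0,0,0,2,0,0,0],[0,0,0,2,0,0,0]]]'>/dev/null; python3 s.py; python3 -m creep '[[[0,0,0,1,0,0,0],[0,0,0,2,0,0,0],[0,0,0,2,0,0,0]]]'>/dev/null; python3 s.py
```

```text
t 15.4 railx,y mm [  1.1 -51.8] z 99.1 Fd,Fp,Fz [ 0.18 -0.76  0.65] rot [ 3.092e+00  5.580e-01 -1.000e-03]
t 15.7 railx,y mm [  1.4 -51.4] z 97.5 Fd,Fp,Fz [-0.43 -0.49  0.36] rot [3.091 0.559 0.   ]
t 16.0 railx,y mm [  1.2 -51.4] z 95.3 Fd,Fp,Fz [ 0.59  0.26 -0.55] rot [ 3.091e+00  5.590e-01 -1.000e-03]
t 16.3 railx,y mm [  1.2 -51.4] z 93.3 Fd,Fp,Fz [-0.72 -0.9  -0.53] rot [ 3.091e+00  5.590e-01 -1.000e-03]
```

```bash
python3 -m creep '[[[0,0,0,1,0,0,0],[0,0,0,2,0,0,0],[0,0,0,2,0,0,0]]]'>/dev/null; python3 s.py;python3 -m creep '[[[0,0,0,1,0,0,0],[0,0,0,1,0,0,0]]]'>/dev/null; python3 s.py
```

```text
t 16.6 railx,y mm [  1.4 -51.4] z 91.5 Fd,Fp,Fz [-0.82 -0.49 -0.3 ] rot [3.091 0.559 0.   ]
t 16.8 railx,y mm [  1.5 -51.4] z 91.4 Fd,Fp,Fz [ 0.67 -1.09  6.1 ] rot [3.091e+00 5.590e-01 1.000e-03]
```

Contact came at 91.4 mm with 6 N upward, so the tail is down on the deck. I'll lift off, move clear and check once more.

```bash
python3 -m creep '[[[0,0,0,-3,0,0,0],[0,0,0,-15,0,0,0],[0,0,0,-45,0,0,0],[0,0,20,-85,0,0,0],[0,0,60,-115,0,0,0]]]'>/dev/null; python3 -m creep '[[[0,0,40,0,0,0,0],[0,0,80,0,0,0,0],[0,0,120,0,0,0,0],[0,0,160,0,0,0,0],[0,0,200,0,0,0,0]]]'>/dev/null; python3 -m creep '[[[0,0,30,0,0,0,0],[0,0,50,0,0,0,0],[0,0,50,0,0,0,0],[0,0,50,0,0,0,0],[0,0,50,0,0,0,0]]]'; python3 s.py
python3 - <<'E'
from bench import ctrl;import cv2,numpy as np
t=ctrl.get_image('top');s=ctrl.get_image('side')
a=cv2.resize(t[140:270,230:480,::-1],None,fx=2,fy=2,interpolation=2);b=cv2.resize(s[160:330,260:400,::-1],None,fx=2,fy=2,interpolation=2)
c=np.zeros((340,780,3),np.uint8);c[:260,:500]=a;c[:,500:]=b;cv2.imwrite('pics/g.png',c)
E
```

```text
time: 18.3
position: [0.6626, -0.1058, 0.2059]
tool_rot: [-3.089, -0.564, -0.001]
ft_force: [0.3, 0.5, 0.3]
grip_width: 0.001
t 18.3 railx,y mm [-2.000e-01 -3.583e+02] z 205.9 Fd,Fp,Fz [0.35 0.5  0.32] rot [-3.089e+00 -5.640e-01 -1.000e-03]
```

View pics/g.png

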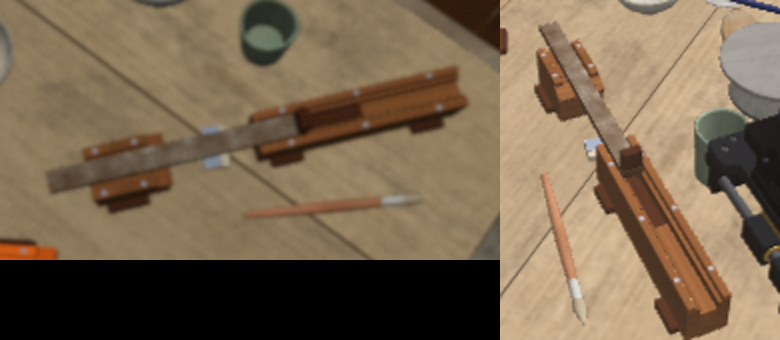

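The bar lies straight over both supports: nose past the trestle at (52,182), tail at (297,122). The tile, tumbler and brush are unmoved. I'm handing the job in.

```bash
python3 -c "
from bench import ctrl;print(ctrl.close_job())"
```

```text
the job is handed in; nothing more can be done
None
```

I pushed the bar by its upstand with the fingers shut, across the gap and onto the wooden far trestle. I crept forward until the keel met the pocket's end wall at about 9 N, then backed off, lifted clear and handed the job in at about 18 s. No verdict was reported.

- **Tail dropped:** a light touch on top of the upstand (about 6 N) met it at z = 91.4 mm. That matches the tail resting on the deck; it would have been 97 mm if still riding in the groove.
- **Bar position:** in the last picture the bar lies straight across both supports, with its nose past the trestle. I estimate the keel 30–36 mm behind the rail's front end, within the allowed 20–90 mm.
- **Bystanders:** the tile, tumbler and brush look unmoved, and the arm is clear of everything.

**Checks that disagreed or are missing:**
- **Bar position along the rail:** two picture-based estimates differed by about 6 mm. Both are well inside the limits.
- **Dark area behind the bar:** the groove looks dark for about 70 mm there, longer than the 29 mm pocket described. I did not explain this.
- **Not measured:** I did not measure the nose height or its contact with the trestle directly.

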